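# Clear the plasterer's float and latch the cabinet

### The arm

A 6-joint arm with a two-finger parallel gripper is mounted at the origin on the work surface. World frame = base frame: x ahead of the robot, y to its left, z up, the work surface at z = 0. Lengths are in m, angles in degrees, forces in N, time in s.
With the tool pointing down it reaches from about 0.375 to 0.9 m from the base axis. Payload 3.1 kg.
Tool frame: the origin (TCP) lies between the finger pads; the fingertips stand 22 mm ahead of it and the grasp point (between the pads) lies 3 mm ahead of it; z points along the fingers, y is the line along which they close (so a half turn about z gives the same grasp; the last joint's range is limited). The gripper opens to 87 mm and grips with 3 to 60 N. Pads are 19 mm wide; open, the fingers measure 117 mm over their backs; the gripper's body (75 mm by 190 mm) begins 51 mm behind the grasp point.
Start: joints at [-85.342, 30.224, 82.088, -0, 67.689, -10.227], TCP at [0.161, -0.604, 0.245] pointing down, gripper open.
Joint ranges: [-176.69, 176.69], [-43.24, 126.21], [12.49, 139.97], [-82, 262], [0, 151.66], [-163.58, 163.58]. Speed limits (degrees/s): [159.86, 159.86, 180, 180, 180, 180].

### API

Orientations are given as a 3x3 rotation matrix whose columns are the frame's x, y, z axes.
In Python, from rig import bot, capture, search_frame, outline_of, spot_point gives the robot as it stands.
- The arm moves only by the tool jog_arm, never from a script. Its argument "rows" is text: rows parted by semicolons, each of 7 numbers parted by spaces: the opening, from 0 (shut) to 1 (fully open), then the shift along the tool's x, y, z as a fraction of full scale, then the turn, a rotation vector about the tool's x, y, z as a fraction of full scale. A call has 1 to 20 rows; each row is the pose to reach, as a shift and turn from the pose commanded when the call began, along the tool's axes at that moment; what a row does not reach only later rows make up. Full scale, the value 1, is 0.5 m for a shift and pi/4 rad for a turn. A row lasts 1/12 s, in which the tool goes at most 41.7 mm and 7.16 degrees, less where a joint would pass 70% of its speed; a pose out of reach is approached as far as the arm can. A call with a number of a shift or a turn outside -1 to 1 is refused whole. A call with a gripper value outside its range is refused whole. The fingers move at their own pace and stop on an object; the grip force is fixed at half the most. Time passes only in rows, so rows that repeat a pose let the fingers close. It gives the time, the measured TCP pose, the force, the opening and the grip force at its end, in the units of the state.
- bot.read_state(): the state, without advancing time (a new reading comes with each control period).
- capture(name): name is "side" or "top"; returns a dict with "pixels" (384x512x3 uint8, red, green, blue), "fx", "fy", "cx", "cy" (pixels), "R" (3x3) and "t" (3): a world point X has camera coordinates R X + t. Camera axes: x right, y down, z forward; pixel columns grow to the right and rows downward; lengths in m; the calibration is good to about 2 mm. A picture is of the moment at which its call begins. There is no depth.
- bot.hand_in(): hands the job in; it is judged then, once.
Trained networks look in a picture, given as the dict that the camera call returned (one of the last four; its "shot" number tells which), for a name from the list of things; names that differ only in an ending like _2 or _b are one class to them, and where a whole thing is asked for, a point or a joint stands for the part that bears it (a point fixed in the world has none). Each returns a list of dicts, best first, with "conf" (0 to 1); they miss things now and then, are a little off and sometimes report something else, mostly with a low value. They report only what shows in the picture. A call takes as long as a camera call. They do not tell look-alikes from the thing itself.
- search_frame(label, picture): "point" ([x, y, z] in m, in world coordinates, good to about 4 mm: the middle of the surface that is visible of it).
- outline_of(label, picture): "region" (384x512 bool, what is visible of it).
- spot_point(label, picture): "point" ([x, y, z] in m, in world coordinates, good to about 4 mm: a listed point, or the origin of a listed thing).
The state is a dict: "time_s": time; "joint_positions": joint angles; "qvel": joint speeds; "tau": joint torques, N m; "position": TCP position; "tcp_rot": TCP orientation; "force": force on the tool from outside, world axes, zero at the start; "moment": the same for the moment, N m; "opening": opening from 0.0 (shut) to 1.0 (fully open); "grasp_force": force on a finger pad.
Only numpy, scipy, OpenCV 4.12 (cv2) and the standard library are available. Lean on these libraries where they do the work, as an engineer would, in place of code of your own. Each camera call takes 0.05 s, during which the arm holds its last target. There are 200 camera calls.

### The job

The wooden plasterer's float has been left on the bench in the way of the cabinet door. Lift it by its handle and set it down flat inside the grey tray without dropping it, then gently push the cabinet door shut until its sprung latch snaps in and holds it. Do not go on forcing it once it has snapped in, and leave everything else on the bench where it stands.

Things in the scene. Friction and masses are not known exactly. Their poses are not given: they have to be found in the camera images.
- cabinet: low grey steel cabinet fixed to the bench, 150 mm high, 270 wide, 120 deep, plus a flange 45 mm wide along the right (-y) side of its front. Origin: on the bench, in the middle of the plane of its front opening; +x points into the cabinet, +y to its hinge side (left seen from the robot), z up. The closed door covers y = -118 to +118 mm, just in front of (-x of) that plane
- keeper_foot (a point): point fixed on the cabinet's flange behind the keeper, 58 mm above the bench, in the plane of the front. The steel keeper reaches from there 50 to 70 mm out to the front, 30 mm wide, 56 mm high, just beyond the free edge of the shut door, and holds an upright round strike pin 7 mm thick. Keeper and a rubber door buffer are set together, anywhere within 20 mm out or in, which is not told
- latch_case (a point): centre of the steel latch case on the outer face near the free edge: 24 mm thick, 60 wide, 50 high, with a thumb knob 12 mm longer. A sprung brass bolt, bevelled on the frame side, sticks out 19 mm past the free edge. It rides over the pin in the last 10 to 20 mm: the push rises to some 6 to 12 N at the free edge, drops as the bolt snaps in, then 1 to 3 mm on rises hard at the buffer
- frame_front (a point): point on the top front edge of the cabinet above its origin (150 mm above the bench)
- door (a joint): door angle in rad: 0 = flat on the frame, grows as it opens towards the robot, to 1.75; starts at 1.1 to 1.6. A weak spring (under 0.4 N m) with some drag swings an unlatched door back open beyond 0.3. Latched, it rests anywhere from 0.003 to 0.105 as the keeper is set, with 1 to 3 mm of play at the free edge; the buffer stops it before 0
- panel: the door leaf, grey steel, 15 mm thick, 236 wide, 12 to 148 mm above the bench. Origin: on the hinge axis at bench level, midway through the thickness; shut, its axes are the cabinet's. The leaf runs from y = -6 to -242 mm; its outer (pushed) face is at x = -7.5 mm and is plain and free for pushing above z = 85 mm
- door_edge (a point): top corner of the door at its free edge, midway through the thickness, 148 mm above the bench, 242 mm from the hinge axis
- door_hinge (a point): top of the hinge axis, 148 mm above the bench; it does not move as the door turns
- float: wooden plasterer's float, about 0.3 kg, lying flat on the bench: a board 180 x 90 x 12 mm (x, y, z) and above it a bar handle 124 mm long (x), 26 mm wide (y), from 42 to 70 mm above the underside, on two posts 22 mm wide. Origin: centre of the board's underside, x along the handle, z up
- tray: open grey plastic tray fixed to the bench, 270 x 170 mm (x, y), walls 35 mm high and 6 mm thick, inner floor 6 mm above the bench. Origin: centre of its underside, x along its long side
- tape_roll: roll of grey tape standing on its flat side, 100 mm across, 45 mm high; origin: centre of its underside (leave it alone)
- paint_tin: paint tin, 90 mm across, 100 mm high; origin: centre of its underside (leave it alone)
- cartridge: white sealant cartridge standing upright, 50 mm across, 215 mm high; origin: centre of its underside (leave it alone)
- scraper: flat spatula-like filling knife lying on the bench; origin: centre of its underside (leave it alone)
- filler_tub: jar of filler, 100 mm across, 85 mm high; origin: centre of its underside (leave it alone)
Things that resemble listed ones, but are neither listed nor needed, are in the scene too. What is shaped like the float but purple is not meant.

How it is judged:
By the outcome, as a careful person would: the job done as asked, in the order asked, and still so for the second after the job is handed in, with the robot touching nothing.
It also fails if it takes over 66 s, if anything falls off the work surface, if the arm or the gripper's body presses on something with over 40 N, if the wrist force passes 120 N, or if a joint passes its speed limit or range.

## Working session

There is one attempt and no reset: what is moved stays moved. The work goes in short steps, Python scripts to look and compute and a tool call to move; the robot and the scene stay as the last step left them, time stands still between calls to the robot, and variables do not carry over. Pictures are saved under pics/ and viewed, at most 10 in all, crops included, and the job is handed in when it is done.

Besides the shell and the picture viewer there is one more tool, called after "Request:" by a JSON object that holds its "op" and its "data". jog_arm: Moves the arm, as the interface text tells. Its arguments: {"type":"object","properties":{"rows":{"type":"string"}},"required":["rows"]}

```bash
ls; mkdir -p pics
cat > h.py <<'E'
import numpy as np, cv2
from rig import bot, capture, search_frame, outline_of, spot_point
np.set_printoptions(precision=4, suppress=True)
def proj(c,X):
    p=c["R"]@np.asarray(X)+c["t"]; return np.array([c["fx"]*p[0]/p[2]+c["cx"], c["fy"]*p[1]/p[2]+c["cy"]])
def ray(c,u,v,z):
    R=np.array(c["R"]);t=np.array(c["t"]);d=R.T@np.array([(u-c["cx"])/c["fx"],(v-c["cy"])/c["fy"],1]);o=-R.T@t
    return o+d*(z-o[2])/d[2]
def save(c,n,box=None,s=1):
    im=np.array(c["pixels"])[:,:,::-1]
    if box: im=im[box[1]:box[3],box[0]:box[2]]
    cv2.imwrite("pics/"+n,cv2.resize(im,None,fx=s,fy=s,interpolation=cv2.INTER_CUBIC))
E
python3 - <<'E'
from h import *
s=bot.read_state(); print(s["position"],np.array(s["tcp_rot"]),s["force"],s["opening"],s["time_s"])
cs={n:capture(n) for n in("top","side")}
for n,c in cs.items():
    print(n,"cam",-np.array(c["R"]).T@np.array(c["t"]))
    for l in "cabinet keeper_foot latch_case frame_front panel door_edge door_hinge float tray tape_roll paint_tin cartridge scraper filler_tub".split():
        for d in spot_point(l,c)[:3]: print(l,round(d["conf"],2),np.array(d["point"]),proj(c,d["point"]).round())
a=np.hstack([np.array(cs[n]["pixels"]) for n in cs])
cv2.imwrite("pics/a.png",cv2.resize(np.vstack([np.array(cs["top"]["pixels"]) ])[:,:,::-1],(800,600)))
cv2.imwrite("pics/b.png",cv2.resize(np.array(cs["side"]["pixels"])[:,:,::-1],(800,600)))
E
```

```text
pics
[ 0.1605 -0.6033  0.2436] [[ 0.9664  0.2569 -0.0002]
 [ 0.2569 -0.9664  0.0021]
 [ 0.0004 -0.0021 -1.    ]] [ 0.5833 -0.8898 -0.1037] 0.9995534543542748 0.0
top cam [0.5585 0.0492 1.1435]
cabinet 0.85 [ 0.6207  0.0972 -0.0013] [240. 213.]
cabinet 0.5 [ 0.681  -0.2321  0.0001] [340. 194.]
keeper_foot 0.77 [ 0.6203 -0.047   0.0574] [286. 212.]
latch_case 0.82 [0.4062 0.1545 0.0596] [221. 282.]
latch_case 0.74 [0.6206 0.0951 0.0018] [241. 213.]
frame_front 0.88 [0.6217 0.0954 0.1496] [239. 210.]
panel 0.85 [0.6103 0.2227 0.0018] [202. 216.]
panel 0.56 [ 0.6193 -0.0481  0.0599] [286. 212.]
door_edge 0.87 [0.3909 0.1239 0.1476] [229. 292.]
door_hinge 0.67 [0.6119 0.2188 0.1497] [195. 214.]
float 0.95 [ 0.8503 -0.1149  0.0027] [303. 144.]
float 0.73 [0.4915 0.0373 0.0019] [259. 253.]
float 0.17 [0.4078 0.1543 0.0623] [221. 282.]
tray 0.71 [ 0.4739 -0.317  -0.0036] [367. 257.]
tape_roll 0.74 [ 0.6189  0.3185 -0.0055] [173. 214.]
paint_tin 0.71 [ 0.6835 -0.2312 -0.0003] [339. 193.]
paint_tin 0.61 [0.4076 0.1548 0.0588] [221. 282.]
cartridge 0.81 [ 0.662  -0.356   0.0022] [378. 199.]
car
[... 455 characters left out ...]
_front 0.19 [0.3853 0.1231 0.1501] [307. 234.]
panel 0.78 [0.61   0.2208 0.0018] [221. 256.]
panel 0.43 [ 0.5683  0.4321 -0.0005] [177. 306.]
door_edge 0.92 [0.3895 0.1238 0.1451] [306. 234.]
door_hinge 0.59 [0.6096 0.2211 0.1482] [219. 217.]
float 0.93 [ 0.4886  0.0343 -0.0023] [293. 242.]
float 0.48 [ 0.8476 -0.1161  0.0006] [239. 177.]
tray 0.95 [ 0.4723 -0.3177 -0.0006] [358. 192.]
tape_roll 0.84 [ 0.6177  0.3217 -0.0027] [195. 274.]
paint_tin 0.63 [ 0.6842 -0.2368 -0.0031] [295. 180.]
cartridge 0.94 [ 0.6608 -0.3614  0.0022] [320. 167.]
scraper 0.63 [0.4497 0.4237 0.0002] [211. 329.]
filler_tub 0.73 [0.5656 0.4349 0.0021] [176. 307.]
filler_tub 0.35 [ 0.6211 -0.0461  0.0573] [276. 198.]
```

View pics/a.png

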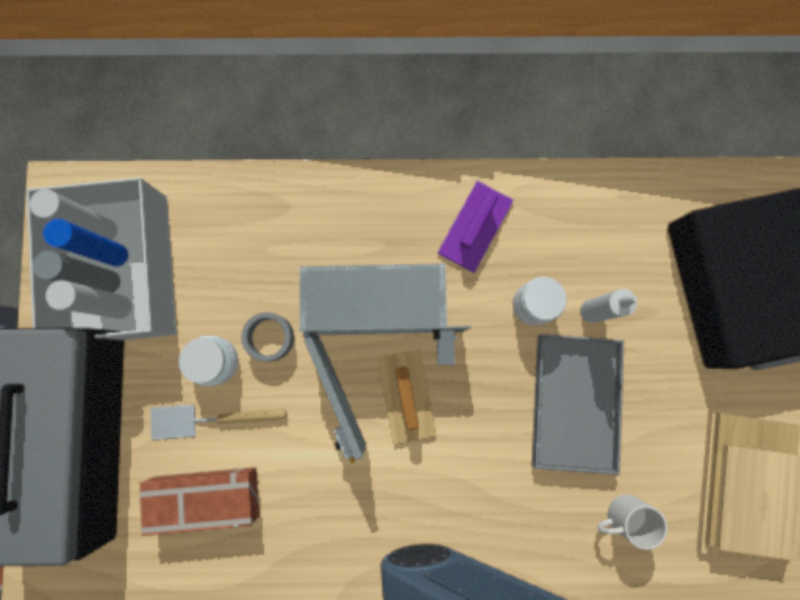

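View pics/b.png

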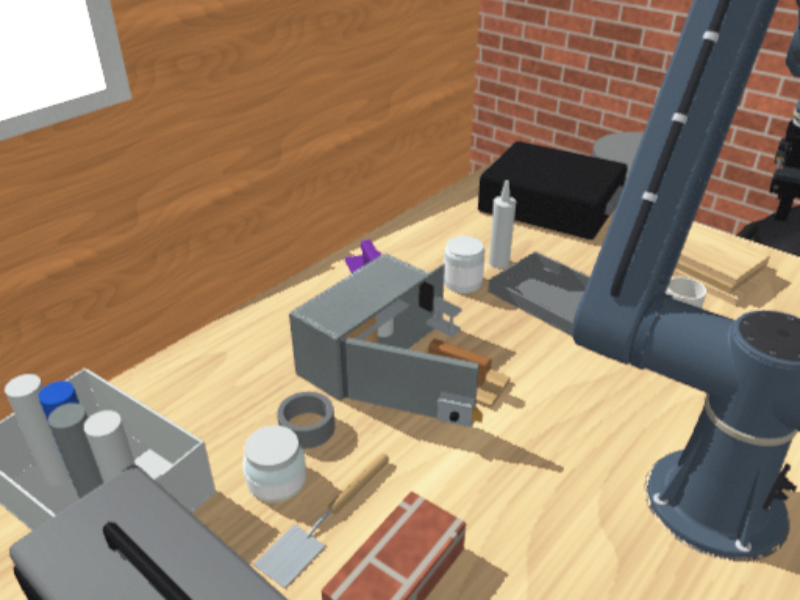

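The top view shows two float-shaped things. The wooden one is at (408,398) in the 800-px view, network (259,253), and has an orange handle. The purple look-alike is at (476,226). The door stands open beside the wooden float, with its outer face to the +y side. The grey tray is at (578,404). I choose the wooden float and will measure its yaw and check it in a crop.

Run:
```python
from h import *
c=capture("top"); c2=capture("side")
def rect(c,l,near,z):
    best=min(outline_of(l,c),key=lambda d:np.hypot(*(np.argwhere(d["region"]).mean(0)[::-1]-near)))
    m=np.array(best["region"]); return best["conf"],m
def wfit(m,c,z):
    p=np.argwhere(m); w=np.array([ray(c,u,v,z)[:2] for v,u in p],dtype=np.float32)
    return cv2.minAreaRect(w*1000)
for l,n,z in(("float",(259,253),.012),("tray",(367,257),.035)):
    k,m=rect(c,l,n,z); print(l,k,wfit(m,c,z))
    if l=="float":
        hsv=cv2.cvtColor(np.array(c["pixels"]),cv2.COLOR_RGB2HSV); 
        hm=m&(hsv[...,1]>165); 
        n_,lab,st,_=cv2.connectedComponentsWithStats(hm.astype(np.uint8)); j=1+st[1:,4].argmax(); print(st[j])
        r=wfit(lab==j,c,.07); print("handle",r)
        box=cv2.boxPoints(r)/1000
for l in("float","tray","door_edge","door_hinge"):
    for cc in(c,c2): print(l,[(round(d["conf"],2),np.array(d["point"])) for d in spot_point(l,cc)[:2]])
im=np.array(c["pixels"])[:,:,::-1].copy()
im=cv2.resize(im[200:300,200:330],None,fx=6,fy=6,interpolation=cv2.INTER_CUBIC)
q=np.array([(proj(c,[*b,.07])-[200,200])*6 for b in box]).astype(int); cv2.polylines(im,[q],True,(255,0,0),1)
cv2.imwrite("pics/c.png",im)
```

```text
float 0.64 ((491.1353454589844, 34.32346725463867), (182.52798461914062, 94.98394775390625), 11.090963363647461)
[256 240   5   4   8]
handle ((528.9356689453125, 41.48564910888672), (12.581281661987305, 7.689628601074219), 71.15707397460938)
tray 0.58 ((475.52227783203125, -311.20001220703125), (183.71731567382812, 276.9283752441406), 85.51280212402344)
float [(0.67, array([ 0.4883,  0.0351, -0.0014])), (0.63, array([ 0.8472, -0.1152,  0.0023]))]
float [(0.73, array([ 0.8491, -0.116 ,  0.0023])), (0.67, array([ 0.4912,  0.0371, -0.0024]))]
tray [(0.72, array([ 0.4771, -0.3167, -0.0028]))]
tray [(0.67, array([ 0.4722, -0.3163, -0.0005]))]
door_edge [(0.62, array([0.3889, 0.1252, 0.1452])), (0.55, array([0.6125, 0.2203, 0.1477]))]
door_edge [(0.69, array([0.3879, 0.1228, 0.1486])), (0.23, array([ 0.6632, -0.3616,  0.0038]))]
door_hinge [(0.86, array([0.6112, 0.2208, 0.145 ])), (0.66, array([ 0.6802, -0.235 , -0.0023]))]
door_hinge [(0.95, array([0.6098, 0.22  , 0.1492]))]
```

View pics/c.png

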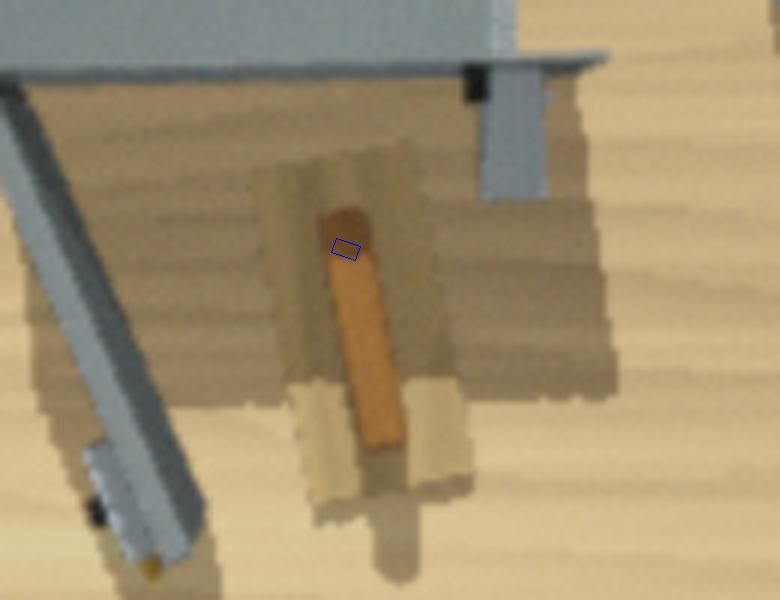

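The crop shows the chosen wooden float, with the orange handle running from crop (345,210) to (384,447), about 10° yaw. The purple float is elsewhere. The blue box was only a bad colour threshold. Next I work out the first move.

```bash
cat >> h.py <<'E'
def go(x,y,z,yaw=None,s=None):
    s=s or bot.read_state(); R=np.array(s["tcp_rot"]); 
    w=np.array([x,y,z])-s["position"]; d=R.T@w/0.5
    a=np.radians(yaw) if yaw is not None else np.arctan2(R[1,0],R[0,0])
    T=np.array([[np.cos(a),np.sin(a),0],[np.sin(a),-np.cos(a),0],[0,0,-1]])
    r=cv2.Rodrigues(R.T@T)[0].ravel(); 
    print("yaw now",np.degrees(np.arctan2(R[1,0],R[0,0])).round(1),"shift",d,"turn",r/(np.pi/4),"rows",np.ceil(max(np.linalg.norm(w)/.0417,np.degrees(np.linalg.norm(r))/7.16)))
E
python3 - <<'E'
from h import *
c=capture("top")
a=ray(c,200+345/6,200+210/6,.07);b=ray(c,200+384/6,200+447/6,.07);print(a,b,(a+b)/2,np.linalg.norm(a-b),np.degrees(np.arctan2(*(a-b)[1::-1])))
t=[ray(c,u*.64,v*.64,.035) for u,v in((540,337),(535,470),(623,342),(619,472))];print(np.array(t),np.mean(t,0))
for k in((0,1),(2,3)): d=t[k[0]]-t[k[1]]; print(np.degrees(np.arctan2(d[1],d[0])))
go(.49,.036,.2,10)
E
```

```text
[0.5489 0.0418 0.07  ] [0.4296 0.0231 0.07  ] [0.4892 0.0325 0.07  ] 0.12075388359170637 8.878264415962294
[[ 0.6073 -0.24    0.035 ]
 [ 0.3424 -0.221   0.035 ]
 [ 0.5956 -0.4094  0.035 ]
 [ 0.3367 -0.3888  0.035 ]] [ 0.4705 -0.3148  0.035 ]
-4.0911939860570525
-4.558831172347773
yaw now 14.9 shift [ 0.9655 -1.0678  0.0891] turn [ 0.     -0.      0.1085] rows 18.0
```

Request:
{"op": "jog_arm", "data": {"rows": "1 0.95 -1 0 0 0 0.108;1 0.95 -1 0 0 0 0.108;1 0.95 -1 0 0 0 0.108;1 0.95 -1 0 0 0 0.108;1 0.95 -1 0 0 0 0.108;1 0.95 -1 0 0 0 0.108;1 0.95 -1 0 0 0 0.108;1 0.95 -1 0 0 0 0.108;1 0.95 -1 0 0 0 0.108;1 0.95 -1 0 0 0 0.108;1 0.95 -1 0 0 0 0.108;1 0.95 -1 0 0 0 0.108;1 0.95 -1 0 0 0 0.108;1 0.95 -1 0 0 0 0.108;1 0.95 -1 0 0 0 0.108;1 0.95 -1 0 0 0 0.108;1 0.95 -1 0 0 0 0.108;1 0.95 -1 0 0 0 0.108;1 0.95 -1 0 0 0 0.108;1 0.95 -1 0 0 0 0.108"}}

```text
time_s: 3.82
position: [0.4907, 0.0009, 0.2444]
tcp_rot: [[0.985, 0.174, -0.001], [0.174, -0.985, -0.0], [-0.001, 0.0, -1.0]]
force: [0.5, -0.2, 0.3]
opening: 1.002
grasp_force: 0.0
```

Run:
```python
from h import *
s=bot.read_state(); print(s["position"],s["joint_positions"],s["force"]); go(.49,.0345,.125,10); go(.49,.0345,.059,10)
```

```text
[0.4907 0.0009 0.2444] [-12.952   19.9522 100.9373  -0.0375  59.1524  67.0255] [ 0.523  -0.2414  0.2946]
yaw now 10.0 shift [ 0.0106 -0.0665  0.2388] turn [0.0003 0.0011 0.0009] rows 3.0
yaw now 10.0 shift [ 0.0107 -0.0665  0.3708] turn [0.0003 0.0011 0.0009] rows 5.0
```

Request:
{"op": "jog_arm", "data": {"rows": "1 0.01 -0.066 0.1 0 0 0;1 0.01 -0.066 0.15 0 0 0;1 0.01 -0.066 0.2 0 0 0;1 0.01 -0.066 0.25 0 0 0;1 0.01 -0.066 0.28 0 0 0;1 0.01 -0.066 0.31 0 0 0;1 0.01 -0.066 0.34 0 0 0;1 0.01 -0.066 0.36 0 0 0;1 0.01 -0.066 0.37 0 0 0;1 0.01 -0.066 0.37 0 0 0;1 0.01 -0.066 0.37 0 0 0;1 0.01 -0.066 0.37 0 0 0"}}

```text
time_s: 4.82
position: [0.4909, 0.0342, 0.0602]
tcp_rot: [[0.985, 0.174, 0.001], [0.174, -0.985, -0.0], [0.001, 0.0, -1.0]]
force: [1.1, 0.0, 0.1]
opening: 1.0
grasp_force: 0.0
```

Run:
```python
from h import *
s=bot.read_state(); print(s["position"],s["force"]); c=capture("side"); save(c,"d.png",(230,180,370,300),5)
```

```text
[0.4909 0.0342 0.0602] [1.1215 0.0148 0.0564]
```

View pics/d.png

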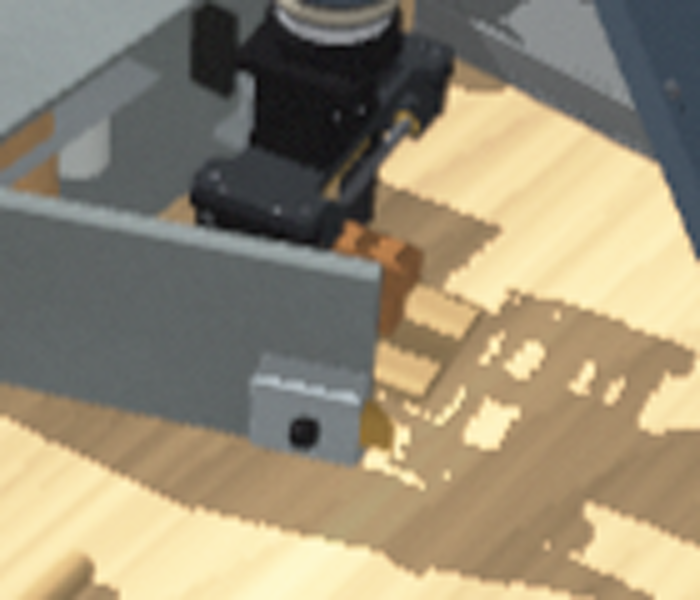

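The gripper straddles the orange handle at crop (360,240), with the door untouched and no contact force. Now I close.

Request:
{"op": "jog_arm", "data": {"rows": "0 0 0 0 0 0 0;0 0 0 0 0 0 0;0 0 0 0 0 0 0;0 0 0 0 0 0 0;0 0 0 0 0 0 0;0 0 0 0 0 0 0;0 0 0 0 0 0 0;0 0 0 0 0 0 0;0 0 0 0 0 0 0;0 0 0 0 0 0 0"}}

```text
time_s: 5.7
position: [0.4903, 0.0346, 0.0595]
tcp_rot: [[0.985, 0.174, -0.0], [0.174, -0.985, 0.0], [-0.0, -0.0, -1.0]]
force: [0.7, 1.4, 0.7]
opening: 0.322
grasp_force: 0.0
```

Request:
{"op": "jog_arm", "data": {"rows": "0 0 0 0 0 0 0;0 0 0 0 0 0 0;0 0 0 0 0 0 0;0 0 0 0 0 0 0;0 0 0 0 0 0 0;0 0 0 -0.02 0 0 0;0 0 0 -0.04 0 0 0;0 0 0 -0.06 0 0 0;0 0 0 -0.08 0 0 0;0 0 0 -0.08 0 0 0"}}

```text
time_s: 6.53
position: [0.4918, 0.0344, 0.102]
tcp_rot: [[0.985, 0.174, 0.005], [0.174, -0.985, -0.001], [0.004, 0.002, -1.0]]
force: [0.7, 0.1, -3.0]
opening: 0.295
grasp_force: 30.0
```

Run:
```python
from h import *
go(.4905,.034,.19,10); go(.473,-.3165,.19,-4)
```

```text
yaw now 10.0 shift [-0.0019  0.0006 -0.1761] turn [ 0.0019 -0.0056  0.0006] rows 3.0
yaw now 10.0 shift [-0.1584  0.6848 -0.1758] turn [ 0.0012 -0.0058  0.3117] rows 9.0
```

Request:
{"op": "jog_arm", "data": {"rows": "0 0 0 -0.05 0 0 0;0 0 0 -0.1 0 0 0;0 0 0 -0.15 0 0 0;0 0 0 -0.176 0 0 0;0 -0.02 0.05 -0.176 0 0 0.02;0 -0.03 0.1 -0.176 0 0 0.05;0 -0.04 0.16 -0.176 0 0 0.08;0 -0.055 0.22 -0.176 0 0 0.12;0 -0.07 0.28 -0.176 0 0 0.15;0 -0.085 0.34 -0.176 0 0 0.18;0 -0.1 0.4 -0.176 0 0 0.21;0 -0.115 0.46 -0.176 0 0 0.24;0 -0.13 0.52 -0.176 0 0 0.27;0 -0.14 0.58 -0.176 0 0 0.3;0 -0.15 0.63 -0.176 0 0 0.312;0 -0.158 0.665 -0.176 0 0 0.312;0 -0.158 0.68 -0.176 0 0 0.312;0 -0.158 0.685 -0.176 0 0 0.312;0 -0.158 0.685 -0.176 0 0 0.312;0 -0.158 0.685 -0.176 0 0 0.312"}}

```text
time_s: 8.2
position: [0.4719, -0.3145, 0.1873]
tcp_rot: [[0.998, -0.069, -0.001], [-0.069, -0.998, 0.002], [-0.001, -0.002, -1.0]]
force: [0.2, -0.8, -3.7]
opening: 0.295
grasp_force: 30.0
```

Run:
```python
from h import *
s=bot.read_state(); print(s["position"],s["force"],s["grasp_force"]); c=capture("side"); save(c,"e.png",(200,80,512,300),2.5)
c2=capture("top")
for cc in(c,c2):
  for l in("float","tray"): print(l,[(round(d["conf"],2),np.array(d["point"])) for d in spot_point(l,cc)[:2]])
go(.473,-.3165,.09,-4);go(.473,-.3165,.066,-4)
```

```text
[ 0.4719 -0.3145  0.1873] [ 0.1618 -0.8354 -3.6832] 29.976023426279426
float [(0.66, array([ 0.849 , -0.1168, -0.0005])), (0.65, array([ 0.4701, -0.3117,  0.1283]))]
tray [(0.74, array([ 0.4743, -0.3182, -0.0064]))]
float [(0.9, array([ 0.4705, -0.3163,  0.1275])), (0.66, array([ 0.8492, -0.1125,  0.0033]))]
tray [(0.93, array([ 0.4743, -0.3137, -0.0011]))]
yaw now -3.9 shift [0.0015 0.0018 0.1952] turn [-0.0003  0.0002  0.0012] rows 3.0
yaw now -3.9 shift [0.0015 0.0018 0.2432] turn [-0.0003  0.0002  0.0012] rows 3.0
```

View pics/e.png

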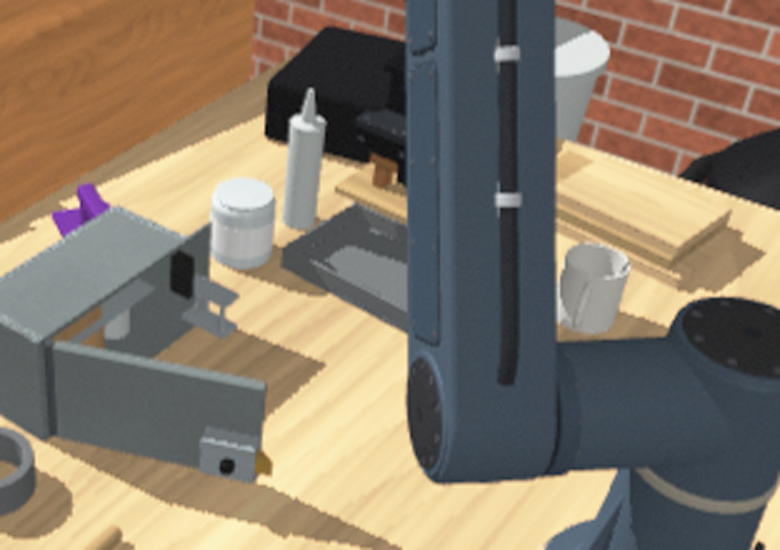

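The float is held level above the tray, with its end at crop (370,190). I lower it, slowing near the floor.

Request:
{"op": "jog_arm", "data": {"rows": "0 0.001 0.002 0.04 0 0 0;0 0.001 0.002 0.09 0 0 0;0 0.001 0.002 0.14 0 0 0;0 0.001 0.002 0.18 0 0 0;0 0.001 0.002 0.21 0 0 0;0 0.001 0.002 0.225 0 0 0;0 0.001 0.002 0.232 0 0 0;0 0.001 0.002 0.236 0 0 0;0 0.001 0.002 0.24 0 0 0;0 0.001 0.002 0.24 0 0 0;0 0.001 0.002 0.24 0 0 0"}}

```text
time_s: 9.42
position: [0.4731, -0.3178, 0.0684]
tcp_rot: [[0.998, -0.07, 0.001], [-0.07, -0.998, -0.001], [0.001, 0.001, -1.0]]
force: [-0.6, -0.6, -2.2]
opening: 0.294
grasp_force: 30.0
```

Request:
{"op": "jog_arm", "data": {"rows": "0 0 0 0.002 0 0 0;0 0 0 0.004 0 0 0;0 0 0 0.005 0 0 0;0 0 0 0.005 0 0 0"}}

```text
time_s: 9.75
position: [0.4728, -0.3176, 0.0655]
tcp_rot: [[0.998, -0.07, 0.0], [-0.07, -0.998, -0.0], [0.0, 0.0, -1.0]]
force: [-0.8, 1.6, 1.0]
opening: 0.295
grasp_force: 30.0
```

Request:
{"op": "jog_arm", "data": {"rows": "0 0 0 0.001 0 0 0;0 0 0 0.002 0 0 0;0 0 0 0.002 0 0 0"}}

```text
time_s: 10.0
position: [0.4728, -0.3176, 0.0655]
tcp_rot: [[0.998, -0.07, 0.001], [-0.07, -0.998, -0.001], [0.001, 0.001, -1.0]]
force: [-1.5, 1.4, 8.3]
opening: 0.297
grasp_force: 30.0
```

Contact confirmed at the floor height. Next: ease off slightly, release and rise.

Request:
{"op": "jog_arm", "data": {"rows": "0 0 0 -0.001 0 0 0;0.8 0 0 -0.001 0 0 0;0.8 0 0 -0.001 0 0 0;0.8 0 0 -0.001 0 0 0;0.8 0 0 -0.001 0 0 0;0.8 0 0 -0.001 0 0 0;0.8 0 0 -0.001 0 0 0;0.8 0 0 -0.001 0 0 0;0.8 0 0 -0.03 0 0 0;0.8 0 0 -0.08 0 0 0;0.8 0 0 -0.15 0 0 0;0.8 0 0 -0.22 0 0 0;0.8 0 0 -0.28 0 0 0;0.8 0 0 -0.34 0 0 0;0.8 0 0 -0.36 0 0 0;0 0 0 -0.36 0 0 0"}}

```text
time_s: 11.33
position: [0.474, -0.3187, 0.2471]
tcp_rot: [[0.998, -0.07, 0.005], [-0.07, -0.998, -0.005], [0.005, 0.005, -1.0]]
force: [0.2, -0.3, -0.1]
opening: 0.775
grasp_force: 0.0
```

Run:
```python
from h import *
s=bot.read_state(); print(s["position"],s["joint_positions"],s["force"],s["time_s"],s["opening"]); c=capture("side");c2=capture("top")
for cc in(c,c2):
  for l in("float","door_edge","door_hinge","keeper_foot","frame_front","latch_case"): print(l,[(round(d["conf"],2),np.array(d["point"])) for d in spot_point(l,cc)[:2]])
```

```text
[ 0.474  -0.3187  0.2471] [-45.1237  25.7378  90.0801   0.0014  63.7724  48.8857] [ 0.1502 -0.2781 -0.1467] 11.3333 0.7752914503115726
float [(0.78, array([ 0.4712, -0.3164,  0.0047])), (0.55, array([ 0.8447, -0.1174,  0.0004]))]
door_edge [(0.85, array([0.3871, 0.1216, 0.1478]))]
door_hinge [(0.7, array([0.6119, 0.2224, 0.1482])), (0.33, array([ 0.684, -0.234, -0.003]))]
keeper_foot [(0.62, array([ 0.6195, -0.0459,  0.0556])), (0.49, array([0.5698, 0.4334, 0.0008]))]
frame_front [(0.79, array([0.6183, 0.0929, 0.1536]))]
latch_case [(0.75, array([0.4032, 0.1522, 0.0591]))]
float [(0.91, array([ 0.8459, -0.1147,  0.0037])), (0.82, array([ 0.4698, -0.3161,  0.0065]))]
door_edge [(0.7, array([0.3908, 0.1254, 0.1477])), (0.65, array([ 0.4717, -0.3181,  0.0054]))]
door_hinge [(0.81, array([0.6086, 0.2185, 0.146 ])), (0.52, array([0.5654, 0.4333, 0.0003]))]
keeper_foot [(0.97, array([ 0.6203, -0.0454,  0.0587]))]
frame_front [(0.76, array([0.6204, 0.0897, 0.1454]))]
latch_case [(0.73, array([0.4104, 0.1563, 0.0618]))]
```

```bash
cat >> h.py <<'E'
H=np.array([.611,.2205])
def pose(th,gap,r=.205,hf=.015):
    u=np.array([-np.sin(th),-np.cos(th)]);n=np.array([-np.cos(th),np.sin(th)])
    return H+r*u+(.0075+hf+gap)*n, 90-np.degrees(th)
E
python3 - <<'E'
from h import *
p,y=pose(1.157,.03); print(p,y); go(*p,.247,y); go(*p,.122,y)
E
```

```text
[0.4022 0.1861] 23.708783103363757
yaw now -4.0 shift [-0.211  -0.9948 -0.006 ] turn [-0.0002  0.0001 -0.616 ] rows 13.0
yaw now -4.0 shift [-0.211  -0.9948  0.244 ] turn [-0.0002  0.0001 -0.616 ] rows 13.0
```

Request:
{"op": "jog_arm", "data": {"rows": "0 -0.02 -0.08 0 0 0 -0.05;0 -0.04 -0.16 0 0 0 -0.1;0 -0.05 -0.24 0 0 0 -0.15;0 -0.07 -0.32 0 0 0 -0.2;0 -0.09 -0.4 0 0 0 -0.25;0 -0.1 -0.48 0 0 0 -0.3;0 -0.12 -0.56 0 0 0 -0.35;0 -0.14 -0.64 0 0 0 -0.4;0 -0.15 -0.72 0 0 0 -0.45;0 -0.17 -0.8 0 0 0 -0.5;0 -0.19 -0.88 0 0 0 -0.55;0 -0.2 -0.95 0 0 0 -0.6;0 -0.211 -0.995 0 0 0 -0.616;0 -0.211 -0.995 0 0 0 -0.616;0 -0.211 -0.995 0 0 0 -0.616;0 -0.211 -0.995 0 0 0 -0.616"}}

```text
time_s: 13.37
position: [0.4023, 0.1858, 0.2441]
tcp_rot: [[0.916, 0.402, 0.0], [0.402, -0.916, -0.0], [0.0, 0.001, -1.0]]
force: [-1.0, -0.5, -0.2]
opening: 0.002
grasp_force: 0.0
```

Run:
```python
from h import *
s=bot.read_state(); print(s["position"],s["joint_positions"],s["force"],s["time_s"],s["opening"])
p,y=pose(1.157,.03); go(*p,.122,y)
```

```text
[0.4023 0.1858 0.2441] [ 10.3049  16.2928 107.1333  -0.0357  56.5616  76.6081] [-0.996  -0.4928 -0.1684] 13.3667 0.002009563815418176
yaw now 23.7 shift [-0.     -0.0008  0.2442] turn [ 0.0007 -0.0001  0.0002] rows 3.0
```

Request:
{"op": "jog_arm", "data": {"rows": "0 0 0 0.04 0 0 0;0 0 0 0.08 0 0 0;0 0 0 0.12 0 0 0;0 0 0 0.16 0 0 0;0 0 0 0.19 0 0 0;0 0 0 0.22 0 0 0;0 0 0 0.235 0 0 0;0 0 0 0.244 0 0 0;0 0 0 0.244 0 0 0;0 0 0 0.244 0 0 0"}}

```text
time_s: 14.2
position: [0.4027, 0.1858, 0.1224]
tcp_rot: [[0.916, 0.401, 0.001], [0.401, -0.916, 0.0], [0.001, 0.0, -1.0]]
force: [0.2, -0.7, -0.0]
opening: 0.01
grasp_force: 0.0
```

Run:
```python
from h import *
s=bot.read_state(); print(s["position"],s["force"]); c=capture("side"); save(c,"f.png",(220,140,400,290),4.4)
R0=np.array(s["tcp_rot"]);p0=np.array(s["position"])
# rows from pose theta0 gap .03 to theta .62
def rows(ths,gaps):
    for t,g in zip(ths,gaps):
        p,y=pose(t,g); d=R0.T@(np.array([*p,p0[2]])-p0)/.5; yaw=np.degrees(np.arctan2(R0[1,0],R0[0,0]))
        print("0 %.3f %.3f 0 0 0 %.3f;"%(d[0],d[1],-(y-yaw)/45),end="")
rows(list([1.157]*4)+list(np.linspace(1.13,.68,16)),[.022,.014,.007,.002]+[0]*16)
```

```text
[0.4027 0.1858 0.1224] [ 0.2054 -0.7351 -0.0357]
0 -0.001 0.015 0 0 0 -0.001;0 -0.001 0.031 0 0 0 -0.001;0 -0.001 0.045 0 0 0 -0.001;0 -0.001 0.055 0 0 0 -0.001;0 -0.002 0.070 0 0 0 -0.036;0 -0.002 0.082 0 0 0 -0.074;0 -0.003 0.095 0 0 0 -0.112;0 -0.003 0.107 0 0 0 -0.150;0 -0.003 0.119 0 0 0 -0.189;0 -0.002 0.132 0 0 0 -0.227;0 -0.001 0.144 0 0 0 -0.265;0 0.000 0.156 0 0 0 -0.303;0 0.002 0.169 0 0 0 -0.341;0 0.004 0.181 0 0 0 -0.380;0 0.007 0.193 0 0 0 -0.418;0 0.010 0.205 0 0 0 -0.456;0 0.013 0.217 0 0 0 -0.494;0 0.016 0.229 0 0 0 -0.532;0 0.020 0.241 0 0 0 -0.571;0 0.025 0.252 0 0 0 -0.609;
```

View pics/f.png

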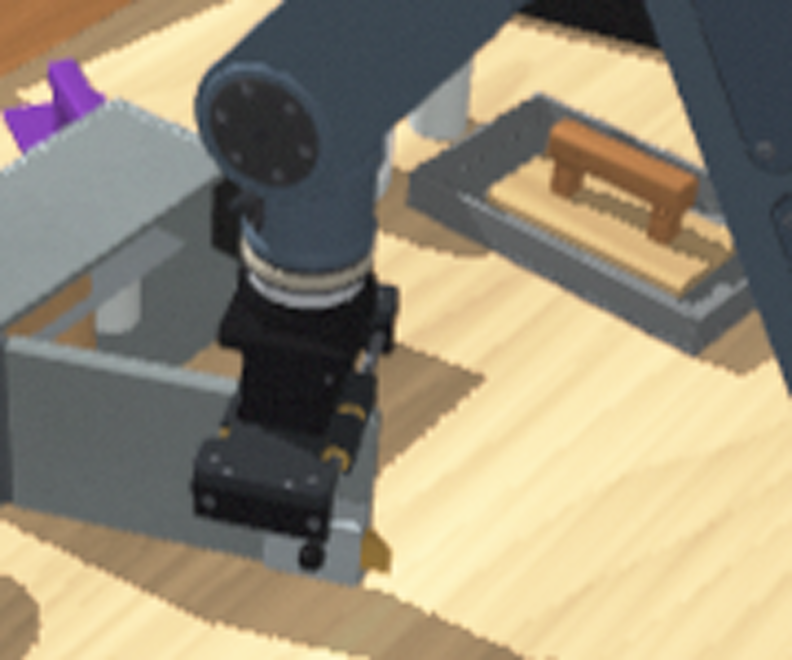

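The float lies flat in the tray at crop (610,210). The gripper stands on the door's outer side at (265,470), above the latch. I start the sweep.

Request:
{"op": "jog_arm", "data": {"rows": "0 0 0.015 0 0 0 0;0 0 0.031 0 0 0 0;0 0 0.045 0 0 0 0;0 0 0.055 0 0 0 0;0 -0.002 0.07 0 0 0 -0.036;0 -0.002 0.082 0 0 0 -0.074;0 -0.003 0.095 0 0 0 -0.112;0 -0.003 0.107 0 0 0 -0.15;0 -0.003 0.119 0 0 0 -0.189;0 -0.002 0.132 0 0 0 -0.227;0 -0.001 0.144 0 0 0 -0.265;0 0 0.156 0 0 0 -0.303;0 0.002 0.169 0 0 0 -0.341;0 0.004 0.181 0 0 0 -0.38;0 0.007 0.193 0 0 0 -0.418;0 0.01 0.205 0 0 0 -0.456;0 0.013 0.217 0 0 0 -0.494;0 0.016 0.229 0 0 0 -0.532;0 0.02 0.241 0 0 0 -0.571;0 0.025 0.252 0 0 0 -0.609"}}

```text
time_s: 15.92
position: [0.464, 0.0753, 0.1222]
tcp_rot: [[0.627, 0.779, -0.001], [0.779, -0.627, 0.0], [-0.0, -0.001, -1.0]]
force: [-0.5, 0.6, 0.7]
opening: 0.007
grasp_force: 0.8
```

```bash
cat >> h.py <<'E'
def rows(ths,z=.122,r=.205):
    s=bot.read_state(); R0=np.array(s["tcp_rot"]);p0=np.array(s["position"]); yaw=np.degrees(np.arctan2(R0[1,0],R0[0,0]))
    print(s["force"],p0,yaw)
    for t in ths:
        p,y=pose(t,0,r); d=R0.T@(np.array([*p,z])-p0)/.5
        print("0 %.3f %.3f %.3f 0 0 %.3f;"%(d[0],d[1],d[2],-(y-yaw)/45),end="")
E
python3 - <<'E'
from h import *
c=capture("top"); c2=capture("side")
for cc in (c,c2): print([(round(d["conf"],2),np.array(d["point"])) for d in spot_point("door_edge",cc)[:2]])
rows(np.linspace(.66,.26,16))
E
```

```text
[(0.61, array([0.4576, 0.0352, 0.1463]))]
[(0.51, array([0.5677, 0.4301, 0.0005])), (0.28, array([ 0.4716, -0.3154,  0.006 ]))]
[-0.2715  0.1001  0.6704] [0.4643 0.0756 0.1221] 51.02294774944848
0 -0.001 0.009 0.000 0 0 -0.026;0 -0.002 0.020 0.000 0 0 -0.060;0 -0.002 0.031 0.000 0 0 -0.094;0 -0.003 0.042 0.000 0 0 -0.128;0 -0.003 0.053 0.000 0 0 -0.162;0 -0.002 0.064 0.000 0 0 -0.196;0 -0.002 0.075 0.000 0 0 -0.230;0 -0.001 0.086 0.000 0 0 -0.263;0 0.001 0.097 0.000 0 0 -0.297;0 0.002 0.108 0.000 0 0 -0.331;0 0.004 0.119 0.000 0 0 -0.365;0 0.006 0.129 0.000 0 0 -0.399;0 0.008 0.140 0.000 0 0 -0.433;0 0.011 0.151 0.000 0 0 -0.467;0 0.014 0.161 0.000 0 0 -0.501;0 0.017 0.172 0.000 0 0 -0.535;
```

Request:
{"op": "jog_arm", "data": {"rows": "0 -0.001 0.009 0 0 0 -0.026;0 -0.002 0.02 0 0 0 -0.06;0 -0.002 0.031 0 0 0 -0.094;0 -0.003 0.042 0 0 0 -0.128;0 -0.003 0.053 0 0 0 -0.162;0 -0.002 0.064 0 0 0 -0.196;0 -0.002 0.075 0 0 0 -0.23;0 -0.001 0.086 0 0 0 -0.263;0 0.001 0.097 0 0 0 -0.297;0 0.002 0.108 0 0 0 -0.331;0 0.004 0.119 0 0 0 -0.365;0 0.006 0.129 0 0 0 -0.399;0 0.008 0.14 0 0 0 -0.433;0 0.011 0.151 0 0 0 -0.467;0 0.014 0.161 0 0 0 -0.501;0 0.017 0.172 0 0 0 -0.535"}}

```text
time_s: 17.45
position: [0.5352, 0.0288, 0.1219]
tcp_rot: [[0.255, 0.967, -0.003], [0.967, -0.255, 0.0], [-0.001, -0.003, -1.0]]
force: [-2.0, 0.5, 1.6]
opening: 0.006
grasp_force: 1.1
```

Run:
```python
from h import *
c=capture("top"); c2=capture("side"); save(c2,"g.png",(220,140,400,290),4.4)
for cc in (c,c2): print([(round(d["conf"],2),np.array(d["point"])) for d in spot_point("door_edge",cc)[:2]])
rows(np.linspace(.25,.19,7))
```

```text
[]
[(0.78, array([ 0.5454, -0.0149,  0.1485]))]
[-1.5992 -1.269   0.6448] [0.5359 0.0286 0.1219] 75.13599665623133
0 -0.001 0.006 -0.000 0 0 -0.012;0 -0.001 0.010 -0.000 0 0 -0.025;0 -0.002 0.014 -0.000 0 0 -0.037;0 -0.002 0.018 -0.000 0 0 -0.050;0 -0.002 0.022 -0.000 0 0 -0.063;0 -0.003 0.026 -0.000 0 0 -0.076;0 -0.003 0.030 -0.000 0 0 -0.088;
```

View pics/g.png

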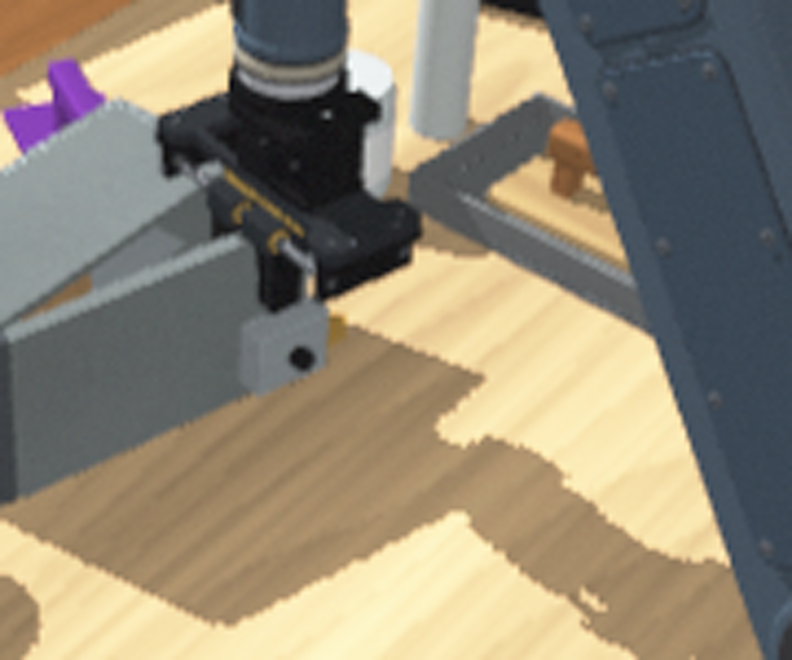

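The fingertip pushes the leaf beside the latch case at crop (285,350), with the door about 0.27 open and the body clear above the cabinet top. I go on slowly up to where the bolt could first meet the pin.

Request:
{"op": "jog_arm", "data": {"rows": "0 -0.001 0.006 0 0 0 -0.012;0 -0.001 0.01 0 0 0 -0.025;0 -0.002 0.014 0 0 0 -0.037;0 -0.002 0.018 0 0 0 -0.05;0 -0.002 0.022 0 0 0 -0.063;0 -0.003 0.026 0 0 0 -0.076;0 -0.003 0.03 0 0 0 -0.088"}}

```text
time_s: 18.23
position: [0.5508, 0.0233, 0.1219]
tcp_rot: [[0.187, 0.982, -0.0], [0.982, -0.187, 0.0], [0.0, -0.0, -1.0]]
force: [-1.4, 1.2, 0.6]
opening: 0.005
grasp_force: 1.0
```

Run:
```python
from h import *
c2=capture("side")
for cc in (c2,): print([(round(d["conf"],2),np.array(d["point"])) for d in spot_point("door_edge",cc)[:2]])
rows([.185,.18,.175,.17,.165,.16,.155,.15])
```

```text
[(0.61, array([ 0.4738, -0.318 , -0.0018])), (0.58, array([ 0.563 , -0.0188,  0.1471]))]
[-2.2492 -0.2895  0.4012] [0.5513 0.0231 0.122 ] 79.16137641647028
0 0.000 -0.000 0.000 0 0 -0.005;0 -0.000 0.002 0.000 0 0 -0.012;0 -0.000 0.004 0.000 0 0 -0.018;0 -0.001 0.006 0.000 0 0 -0.024;0 -0.001 0.008 0.000 0 0 -0.031;0 -0.001 0.010 0.000 0 0 -0.037;0 -0.001 0.012 0.000 0 0 -0.044;0 -0.001 0.014 0.000 0 0 -0.050;
```

Request:
{"op": "jog_arm", "data": {"rows": "0 0 0.001 0 0 0 -0.004;0 0 0.002 0 0 0 -0.007;0 0 0.003 0 0 0 -0.01;0 0 0.004 0 0 0 -0.014;0 0 0.005 0 0 0 -0.017;0 0 0.006 0 0 0 -0.02;0 0 0.006 0 0 0 -0.02"}}

```text
time_s: 18.92
position: [0.5537, 0.0225, 0.122]
tcp_rot: [[0.173, 0.985, 0.0], [0.985, -0.173, -0.0], [-0.0, 0.0, -1.0]]
force: [-2.0, -0.2, -0.1]
opening: 0.003
grasp_force: 0.8
```

Request:
{"op": "jog_arm", "data": {"rows": "0 0 0.001 0 0 0 -0.004;0 0 0.002 0 0 0 -0.007;0 0 0.003 0 0 0 -0.01;0 0 0.004 0 0 0 -0.014;0 0 0.005 0 0 0 -0.017;0 0 0.006 0 0 0 -0.02;0 0 0.006 0 0 0 -0.02"}}

```text
time_s: 19.5
position: [0.5568, 0.0221, 0.1221]
tcp_rot: [[0.157, 0.988, 0.0], [0.988, -0.157, -0.0], [-0.0, 0.0, -1.0]]
force: [-2.1, -1.0, 0.0]
opening: -0.0
grasp_force: 0.8
```

Request:
{"op": "jog_arm", "data": {"rows": "0 0 0.001 0 0 0 -0.004;0 0 0.002 0 0 0 -0.007;0 0 0.003 0 0 0 -0.01;0 0 0.004 0 0 0 -0.014;0 0 0.005 0 0 0 -0.017;0 0 0.006 0 0 0 -0.02;0 0 0.006 0 0 0 -0.02"}}

```text
time_s: 20.08
position: [0.5598, 0.0216, 0.1221]
tcp_rot: [[0.142, 0.99, 0.0], [0.99, -0.142, -0.0], [0.0, 0.0, -1.0]]
force: [-2.3, -1.4, 1.2]
opening: 0.004
grasp_force: 0.9
```

Request:
{"op": "jog_arm", "data": {"rows": "0 0 0.001 0 0 0 -0.004;0 0 0.002 0 0 0 -0.007;0 0 0.003 0 0 0 -0.01;0 0 0.004 0 0 0 -0.014;0 0 0.005 0 0 0 -0.017;0 0 0.006 0 0 0 -0.02;0 0 0.006 0 0 0 -0.02"}}

```text
time_s: 20.67
position: [0.5628, 0.0212, 0.1221]
tcp_rot: [[0.126, 0.992, 0.0], [0.992, -0.126, -0.0], [0.0, 0.0, -1.0]]
force: [-1.7, -1.0, 0.6]
opening: 0.004
grasp_force: 0.9
```

Request:
{"op": "jog_arm", "data": {"rows": "0 0 0.001 0 0 0 -0.004;0 0 0.002 0 0 0 -0.007;0 0 0.003 0 0 0 -0.01;0 0 0.004 0 0 0 -0.014;0 0 0.005 0 0 0 -0.017;0 0 0.006 0 0 0 -0.02;0 0 0.006 0 0 0 -0.02"}}

```text
time_s: 21.25
position: [0.5645, 0.0209, 0.122]
tcp_rot: [[0.11, 0.994, -0.002], [0.994, -0.11, 0.0], [-0.0, -0.002, -1.0]]
force: [-4.9, -2.3, 2.3]
opening: 0.006
grasp_force: 2.5
```

Run:
```python
from h import *
for k in range(2):
  c2=capture("side"); print([(round(d["conf"],2),np.array(d["point"])) for d in spot_point("door_edge",c2)[:2]])
rows([.1])
```

```text
[(0.66, array([ 0.5827, -0.0189,  0.1488]))]
[(0.97, array([ 0.5797, -0.0233,  0.1467]))]
[-4.6913 -2.331   2.1638] [0.5645 0.0209 0.122 ] 83.65921127074934
0 -0.003 0.008 0.000 0 0 -0.014;
```

The force rises from 2 to 5 N, so the bolt has met the pin. I use smaller steps from here.

Request:
{"op": "jog_arm", "data": {"rows": "0 0 0.001 0 0 0 -0.004;0 0 0.002 0 0 0 -0.007;0 0 0.003 0 0 0 -0.01;0 0 0.004 0 0 0 -0.013;0 0 0.004 0 0 0 -0.013"}}

```text
time_s: 21.87
position: [0.5657, 0.0205, 0.122]
tcp_rot: [[0.1, 0.995, -0.004], [0.995, -0.1, -0.0], [-0.0, -0.004, -1.0]]
force: [-6.6, -3.0, 3.0]
opening: 0.006
grasp_force: 3.3
```

Request:
{"op": "jog_arm", "data": {"rows": "0 0 0.001 0 0 0 -0.004;0 0 0.002 0 0 0 -0.007;0 0 0.003 0 0 0 -0.01;0 0 0.003 0 0 0 -0.01"}}

```text
time_s: 22.2
position: [0.5668, 0.0203, 0.122]
tcp_rot: [[0.092, 0.996, -0.005], [0.996, -0.092, -0.0], [-0.001, -0.005, -1.0]]
force: [-7.2, -2.6, 4.5]
opening: 0.01
grasp_force: 3.8
```

Request:
{"op": "jog_arm", "data": {"rows": "0 0 0.001 0 0 0 -0.004;0 0 0.002 0 0 0 -0.007;0 0 0.003 0 0 0 -0.01;0 0 0.003 0 0 0 -0.01"}}

```text
time_s: 22.53
position: [0.5678, 0.02, 0.122]
tcp_rot: [[0.084, 0.996, -0.006], [0.996, -0.084, -0.0], [-0.001, -0.006, -1.0]]
force: [-8.0, -2.3, 5.6]
opening: 0.006
grasp_force: 4.3
```

Request:
{"op": "jog_arm", "data": {"rows": "0 0 0.001 0 0 0 -0.004;0 0 0.002 0 0 0 -0.007;0 0 0.003 0 0 0 -0.01;0 0 0.003 0 0 0 -0.01"}}

```text
time_s: 22.87
position: [0.5689, 0.0198, 0.1219]
tcp_rot: [[0.076, 0.997, -0.007], [0.997, -0.076, -0.001], [-0.001, -0.007, -1.0]]
force: [-8.6, -4.6, 6.2]
opening: 0.005
grasp_force: 4.8
```

Request:
{"op": "jog_arm", "data": {"rows": "0 0 0.001 0 0 0 -0.004;0 0 0.002 0 0 0 -0.007;0 0 0.003 0 0 0 -0.01;0 0 0.003 0 0 0 -0.01"}}

```text
time_s: 23.2
position: [0.5743, 0.0201, 0.1223]
tcp_rot: [[0.07, 0.998, 0.002], [0.998, -0.07, 0.0], [0.001, 0.002, -1.0]]
force: [-1.4, -0.7, 0.3]
opening: 0.003
grasp_force: 0.5
```

The force dropped from 9 to 1.4 N with a jump of 5 mm, so the latch has snapped in. I stop pushing, back off and check that the door holds.

Request:
{"op": "jog_arm", "data": {"rows": "0 0 -0.005 0 0 0 0;0 0 -0.01 0 0 0 0;0 0 -0.02 0 0 0 0;0 0 -0.04 0 0 0 0;0 0 -0.06 0 0 0 0;0 0 -0.08 0 0 0 0;0 0 -0.1 0 0 0 0;0 0 -0.12 0 0 0 0;0 0 -0.14 0 0 0 0;0 0 -0.14 -0.05 0 0 0;0 0 -0.14 -0.1 0 0 0;0 0 -0.14 -0.16 0 0 0;0 0 -0.14 -0.2 0 0 0;0 0 -0.14 -0.24 0 0 0;0 0 -0.14 -0.24 0 0 0;0 0 -0.14 -0.24 0 0 0;0 0 -0.14 -0.24 0 0 0;0 0 -0.14 -0.24 0 0 0"}}

```text
time_s: 24.7
position: [0.5025, 0.0251, 0.2407]
tcp_rot: [[0.069, 0.998, -0.003], [0.998, -0.069, 0.001], [0.0, -0.003, -1.0]]
force: [1.1, 0.9, -0.3]
opening: 0.006
grasp_force: 0.0
```

Run:
```python
from h import *
s=bot.read_state(); print(s["position"],s["force"],s["time_s"])
c=capture("top"); c2=capture("side"); save(c2,"i.png",(170,90,426,282),3.1)
for cc in (c,c2):
  for l in "door_edge door_hinge float tray tape_roll paint_tin cartridge scraper filler_tub".split(): print(l,[(round(d["conf"],2),np.array(d["point"])) for d in spot_point(l,cc)[:1]])
```

```text
[0.5025 0.0251 0.2407] [ 1.0574  0.8538 -0.325 ] 24.7
door_edge [(0.84, array([ 0.595 , -0.0193,  0.1466]))]
door_hinge [(0.69, array([0.6109, 0.2211, 0.1446]))]
float [(0.63, array([ 0.8439, -0.1154,  0.0006]))]
tray [(0.65, array([ 0.4715, -0.3154, -0.0006]))]
tape_roll [(0.79, array([ 0.6154,  0.3229, -0.005 ]))]
paint_tin [(0.72, array([ 0.6834, -0.2327,  0.0023]))]
cartridge [(0.98, array([ 0.6638, -0.3564,  0.0023]))]
scraper [(0.71, array([0.4473, 0.421 , 0.001 ]))]
filler_tub [(0.85, array([ 0.5657,  0.4331, -0.0011]))]
door_edge [(0.57, array([ 0.5919, -0.0212,  0.1461]))]
door_hinge [(0.69, array([0.6117, 0.2223, 0.1528]))]
float [(0.92, array([ 0.4702, -0.3164,  0.0004]))]
tray [(0.64, array([ 0.4717, -0.3164,  0.0002]))]
tape_roll [(0.97, array([ 0.6163,  0.3185, -0.0028]))]
paint_tin [(0.68, array([ 0.682 , -0.2349, -0.0042]))]
cartridge []
scraper [(0.77, array([ 0.4493,  0.4221, -0.0005]))]
filler_tub [(0.76, array([0.5686, 0.4341, 0.0015]))]
```

View pics/i.png

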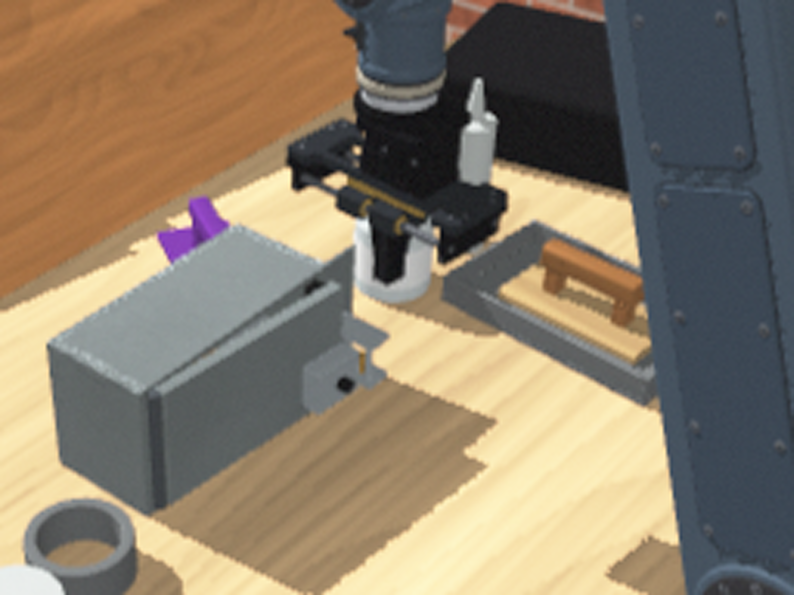

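The door stands shut at about 0.07 rad with the brass bolt in the keeper at crop (362,362), and the float lies flat in the tray at (590,300). I wait a little and recheck that it stays.

Request:
{"op": "jog_arm", "data": {"rows": "0 0 0 0 0 0 0;0 0 0 0 0 0 0;0 0 0 0 0 0 0;0 0 0 0 0 0 0;0 0 0 0 0 0 0;0 0 0 0 0 0 0;0 0 0 0 0 0 0;0 0 0 0 0 0 0;0 0 0 0 0 0 0;0 0 0 0 0 0 0;0 0 0 0 0 0 0;0 0 0 0 0 0 0;0 0 0 0 0 0 0;0 0 0 0 0 0 0;0 0 0 0 0 0 0;0 0 0 0 0 0 0;0 0 0 0 0 0 0;0 0 0 0 0 0 0;0 0 0 0 0 0 0;0 0 0 0 0 0 0"}}

```text
time_s: 27.37
position: [0.5037, 0.0249, 0.242]
tcp_rot: [[0.069, 0.998, -0.0], [0.998, -0.069, 0.0], [0.0, -0.0, -1.0]]
force: [-0.3, 0.6, -0.9]
opening: 0.004
grasp_force: 0.0
```

Run:
```python
from h import *
import time
P=[]
for n in("top","side","top"):
  c=capture(n); P+=[d["point"] for d in spot_point("door_edge",c)[:1] if d["conf"]>.4]
P=np.array(P); print(P); m=np.median(P,0); th=np.arcsin((.611-m[0])/.242); print("theta",th)
if th<.1 and abs(m[2]-.148)<.01: print(bot.hand_in())
```

```text
[[ 0.5959 -0.0201  0.1474]
 [ 0.5926 -0.0223  0.1477]
 [ 0.5957 -0.0214  0.1457]]
theta 0.06326533532949992
the job is handed in; nothing more can be done
None
```

The wooden float lies flat in the grey tray, and the cabinet door is latched, holding at about 0.063 rad several seconds after the arm backed off; the job was handed in at about 27 s.

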